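# Check the crimper lever against its stop

### The arm

A 6-joint arm with a two-finger parallel gripper is mounted at the origin on a cart in front of the work surface, level with it; the furniture and walls round the work are solid. World frame = base frame: x ahead of the robot, y to its left, z up, the work surface at z = 0. Lengths are in mm, angles in rad, forces in N, time in s.
With the tool pointing down it reaches from about 350 to 875 mm from the base axis. Payload 15.5 kg.
Tool frame: the origin (TCP) lies between the finger pads, 19 mm behind the fingertips; this is the grasp point; z points along the fingers, y is the line along which they close (so a half turn about z gives the same grasp; the last joint's range is limited). The gripper opens to 85 mm and grips with 20 to 120 N. Pads are 22 mm wide; open, the fingers measure 114 mm over their backs; the gripper's body (76 mm by 85 mm) begins 54 mm behind the grasp point. The pads swing forward as they close: fully open they stand 13 mm farther back than shut.
Start: joints at [-1.407, 0.494, 1.345, -0, 1.302, -0.096], TCP at [159.952, -604.187, 249.977] pointing down, gripper open.
Joint ranges: [-2.91, 2.91], [-0.82, 2.16], [0.22, 2.67], [-1.22, 4.37], [0.12, 2.79], [-3.08, 3.08]. Speed limits (rad/s): [1.89, 1.89, 2.57, 3.01, 3.01, 3.01].

### API

Orientations are given as a 3x3 rotation matrix whose columns are the frame's x, y, z axes.
In Python, from plant import state, grab_frame, camera_params, hand_in gives the robot as it stands.
- The arm moves only by the shell command python3 -m creep 'ROWS' [OPENING] [FORCE]. ROWS is text: rows parted by semicolons, each of 6 numbers parted by spaces: the shift along the tool's x, y, z in m, then the turn, a rotation vector about the tool's x, y, z in degrees. In form: dx dy dz wx wy wz; .... A call has 1 to 10 rows; each row is the pose to reach, as a shift and turn from the pose commanded when the call began, along the tool's axes at that moment; what a row does not reach only later rows make up. A row lasts 1/8 s, in which the tool goes at most 62.5 mm and 10.7 degrees, less where a joint would pass 70% of its speed; a pose out of reach is approached as far as the arm can. A call with a gripper value outside its range is refused whole. OPENING is the closure, from 0 (fully open) to 1 (shut), set as the call begins (- or left out, the last holds). The fingers move at their own pace and stop on an object; FORCE is the grip in N (left out, the last holds). Time passes only in rows, so rows that repeat a pose let the fingers close. It gives the time, the measured TCP pose, the force, the opening and the grip force at its end, in the units of the state.
- state(): the state, without advancing time (a new reading comes with each control period).
- grab_frame(name): name is "scene" or "side" or "wrist"; returns (picture, depth): 384x512x3 uint8, red, green, blue; 384x512 float32, mm along the optical axis (not along the pixel's ray), 0 where there is no reading.
- camera_params(name): a dict with "vfov" (degrees; the focal length in pixels is half the picture's height over the tangent of half this angle, whatever the lens; pixels are square), "cx", "cy" (the principal point, pixels), "extrinsics" (4x4, takes a point from camera to world coordinates); the wrist camera has in their place "tool_from_camera" (4x4, takes a point from camera to tool coordinates, whose origin is the TCP and whose axes are the flange's). Camera axes: x right, y down, z forward; pixel columns grow to the right and rows downward; lengths in mm; the calibration is good to about 2 mm. The wrist camera is an equidistant fisheye: a pixel r from the principal point sees the ray r / f radians off the axis. A picture is of the moment at which its call begins: read the wrist's pose just before it. camera_params takes no time and is no camera call.
- hand_in(): hands the job in; it is judged then, once.
The state is a dict: "time": time; "q": joint angles; "joint_vel": joint speeds; "effort": joint torques, N m; "tcp_pos": TCP position; "tcp_rot": TCP orientation; "contact_force": force on the tool from outside, world axes, zero at the start; "moment": the same for the moment, N m; "gripper_width": finger opening in mm; "grip_force": force on a finger pad.
Only numpy, scipy, OpenCV 4.12 (cv2) and the standard library are available. Lean on these libraries where they do the work, as an engineer would, in place of code of your own. Each camera call takes 0.05 s, during which the arm holds its last target. There are 200 camera calls.

### The job

Check the hand lever of the vial crimper lying in the bench cradle: using only the outside of the fingers, press the lever in at the outer third by its free end until it comes up against its stop, then let it spring right back out. Then press it in to its stop once more at the same place and finish while still holding it there, with a gentle push, so that the gap left between lever and handle can be looked at. Grasp and lift nothing, leave the crimper lying in its cradle and do not disturb the things standing around.

Things in the scene. Friction and masses are not known exactly. Their poses are not given: they have to be found in the camera images.
- cradle: Bench cradle screwed to the table: dark steel plate 110 x 290 mm, 10 mm thick (x -63 to +47, y -145 to +145 mm), with grey fence blocks 30 mm high behind the crimper, low stops at its ends and a small keeper before its head. Origin on the table. x points out on the lever side, roughly towards the robot; y to the crimper's head; z up.
- crimper: Hand vial crimper, 250 mm long, 36 mm high, 0.4 kg, lying loose on the plate against the fence; axes as the cradle's, origin 10 mm over the table. Handle x -37 to -12, y -114 to +80 mm; round head at y +79 to +121; foot block at y -111 to -125 reaching to x +6, 36 mm high. The sprung lever along its +x side is hinged near the head; its free end stands 60 mm off the handle.
- crimper_lever (a joint): Lever angle, rad: 0 sprung fully out; grows as the lever is pressed towards the handle; 0.157 hard against its rigid stop, where a 25 to 30 mm gap to the handle remains. Vertical pivot at x -8, y +61 mm in the crimper's frame. Return spring: at the press point about 2 N starts it, 4 N brings it to the stop.
- lever_press (a point): Point (middle of the outer third) on the lever's outer face, 28 mm above the table, 149 mm from the pivot, moving with the lever. Its x axis points out of the face: press along -x, 23 mm from rest to stop, turning 0.157 rad clockwise from above. Lever 11 mm thick, 21 to 35 mm above the table; its face runs flat from 22 mm past the point (free end) to 90 mm towards the pivot. y to the pivot, z up.
- vial_one: Bystander: capped glass vial, 23 mm across, 47 mm high, standing on the table in front of the crimper's head end. Origin under its centre.
- vial_two: Bystander: second such vial, 23 x 47 mm, beside the first. Origin under its centre.
- tin: Bystander: round flat white tin, 52 mm across, 20 mm high. Origin under its centre.
- ferrules: Bystander: small blue box with clear lid, 34 x 50 x 14 mm, behind the cradle. Origin under its centre.
- dish: Bystander: petri dish, 64 mm across, 14 mm high, behind the cradle. Origin under its centre.
- pincers: Bystander: steel tweezers, 128 mm long (along y), 12 mm wide, 8 mm high, lying on the table. Origin under the middle.

How it is judged:
By the outcome, as a careful person would: the job done as asked, in the order asked, and still so for the second after the job is handed in, while the arm keeps its last pose, push and grip.
It also fails if it takes over 32 s, if anything falls off the work surface, if the arm or the gripper's body presses on something with over 40 N, if the wrist force passes 120 N, or if a joint passes its speed limit or range.

## Working session

There is one attempt and no reset: what is moved stays moved. The work goes in short steps, Python scripts to look and compute and a shell command to move; the robot and the scene stay as the last step left them, time stands still between calls to the robot, and variables do not carry over. Pictures are saved under pics/ and viewed, at most 10 in all, crops included, and the job is handed in when it is done.

```bash
mkdir -p pics
cat > h.py <<'E'
import numpy as np, cv2
from plant import state, grab_frame, camera_params
def K(n):
    p=camera_params(n); f=192/np.tan(np.radians(p["vfov"])/2); return f,p["cx"],p["cy"],p
def pts(n,d):
    f,cx,cy,p=K(n); v,u=np.mgrid[:384,:512]; T=np.array(p["extrinsics"])
    P=np.stack([(u-cx)/f*d,(v-cy)/f*d,d],-1); return P@T[:3,:3].T+T[:3,3]
def save(n,im): cv2.imwrite(n,cv2.cvtColor(im,cv2.COLOR_RGB2BGR))
E
python3 - <<'E'
from h import *
for n in("scene","side"):
    im,d=grab_frame(n); save(f"pics/{n}0.png",im); np.savez(f"{n}0.npz",im=im,d=d)
    f,cx,cy,p=K(n); print(n,f,cx,cy,np.round(p["extrinsics"],3).tolist(),(d>0).mean())
s=state();print(s["time"],np.round(s["tcp_rot"],3).tolist(),s["contact_force"],s["gripper_width"])
E
```

```text
scene 358.00275205542226 252.5776696156548 193.10024342207538 [[-0.894, -0.307, 0.328, 226.614], [-0.449, 0.632, -0.632, 386.649], [-0.014, -0.712, -0.702, 631.928], [0.0, 0.0, 0.0, 1.0]] 0.9827626546223959
side 483.7334918145946 264.5768992739427 193.258808553787 [[0.616, -0.486, 0.621, -118.047], [-0.788, -0.363, 0.498, -643.3], [-0.016, -0.795, -0.606, 667.573], [0.0, 0.0, 0.0, 1.0]] 0.9961395263671875
0.1 [[0.967, 0.256, -0.0], [0.256, -0.967, 0.001], [0.0, -0.001, -1.0]] [ 0.04934436  0.65933511 -0.03885498] 85.02401122096038
```

View pics/scene0.png

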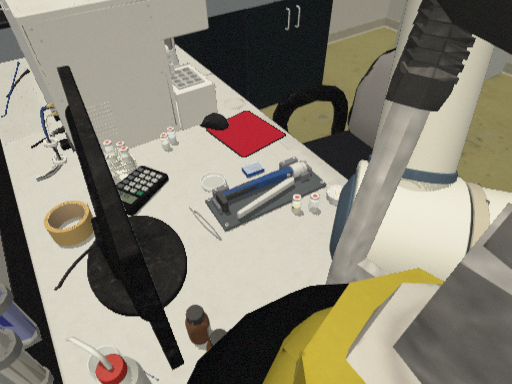

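View pics/side0.png

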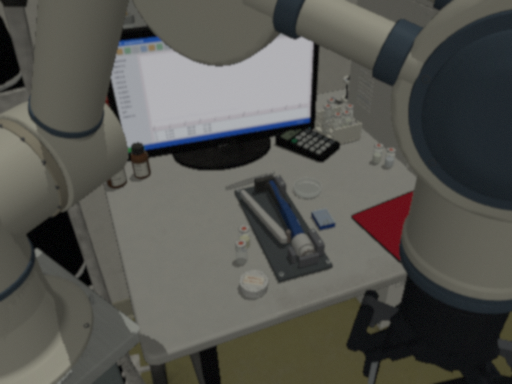

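The scene view shows the cradle around (265,195) with the white lever's free end near (240,213). In the side view the lever runs from (243,192) to (285,240), with the head at (302,248) and the vials at (241,245). I'll use depth for the geometry.

Run:
```python
from h import *
S={}
for n,r in (("scene",(195,150,345,240)),("side",(220,165,345,305))):
    z=np.load(f"{n}0.npz"); im,d=z["im"],z["d"]; P=pts(n,d)
    x0,y0,x1,y1=r
    c=cv2.resize(im[y0:y1,x0:x1],None,fx=4,fy=4,interpolation=cv2.INTER_CUBIC); c=cv2.convertScaleAbs(c,alpha=1.3); save(f"pics/{n}c.png",c)
    hsv=cv2.cvtColor(im,cv2.COLOR_RGB2HSV)
    m=np.zeros(d.shape,bool); m[y0:y1,x0:x1]=1
    blue=m&(hsv[...,1]>110)&(hsv[...,0]>100)&(hsv[...,0]<130)
    dark=(m&(im.max(2)<(110 if n=="scene" else 85))&(abs(P[...,2]-10)<8)).astype(np.uint8)
    k,l,st,_=cv2.connectedComponentsWithStats(dark); i=1+st[1:,4].argmax()
    q=P[l==i]; print(n,"plate",len(q),np.median(q[:,2]),cv2.minAreaRect(q[:,:2].astype(np.float32)))
    k,l,st,_=cv2.connectedComponentsWithStats(blue.astype(np.uint8))
    for i in range(1,k):
        if st[i,4]>25:
            q=P[l==i]; print("blue",st[i],np.percentile(q[:,2],[5,50,95]).round(),cv2.minAreaRect(q[:,:2].astype(np.float32)))
    # white & z 28..42
    w=(m&(P[...,2]>27)&(P[...,2]<42)&(hsv[...,1]<60)&(im.max(2)>110)).astype(np.uint8)
    k,l,st,_=cv2.connectedComponentsWithStats(w)
    for i in range(1,k):
        if st[i,4]>40:
            q=P[l==i]; print("white",st[i],np.percentile(q[:,2],[5,50,95]).round(),cv2.minAreaRect(q[:,:2].astype(np.float32)))
    t=P[(P[...,2]<6)&m]; print("table z",np.median(t[:,2]))
```

```text
scene plate 1892 10.087927546420019 ((484.75006103515625, -188.2786102294922), (288.734375, 109.27641296386719), 55.54945755004883)
blue [222 167  70  28 480] [22. 39. 42.] ((417.58807373046875, 78.78659057617188), (158.45571899414062, 707.0320434570312), 19.18021583557129)
blue [243 169  21   8  49] [ 5.  9. 13.] ((550.19287109375, -242.12295532226562), (53.112388610839844, 22.668102264404297), 28.986120223999023)
white [279 157  19  10  73] [34. 40. 41.] ((470.3092956542969, -288.6548767089844), (50.7198371887207, 27.602540969848633), 55.67583084106445)
white [292 164  20  13 124] [29. 34. 41.] ((427.4902038574219, -277.00665283203125), (51.574466705322266, 26.002246856689453), 60.604209899902344)
white [237 177  57  40 424] [28. 34. 37.] ((472.67962646484375, -159.0504913330078), (180.05987548828125, 18.322021484375), 69.47212982177734)
white [212 185  17   8  58] [38. 40. 42.] ((581.7327270507812, -125.72486877441406), (39.06837844848633, 13.760595321655273), 54.15377426147461)
white [292 199  10   9  48] [29. 35. 40.] ((401.14202880859375, -166.16134643554688), (21.0880241394042
[... 245 characters left out ...]
340837 ((487.627197265625, -191.71986389160156), (290.1077880859375, 109.51402282714844), 57.62513732910156)
blue [270 181  33  56 463] [26. 40. 42.] ((244.58819580078125, -399.5760498046875), (871.738525390625, 60.778228759765625), 37.89302062988281)
blue [319 224  15   5  35] [ 6.  9. 12.] ((543.9267578125, -273.3569641113281), (5.126630783081055, 29.810344696044922), 52.271324157714844)
white [242 191  44  47 254] [33. 36. 37.] ((475.615234375, -159.39273071289062), (174.74847412109375, 12.430965423583984), 68.2987289428711)
white [239 231  11   9  68] [28. 36. 39.] ((401.2742919921875, -175.9130859375), (12.45847225189209, 21.87433433532715), 60.22372055053711)
table z 0.6396501939175891
```

View pics/sidec.png

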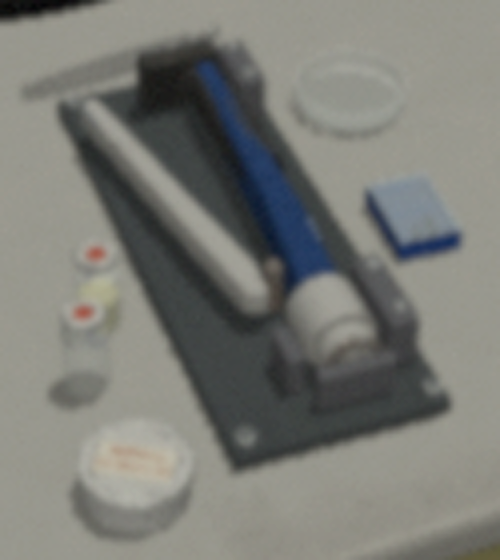

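View pics/scenec.png

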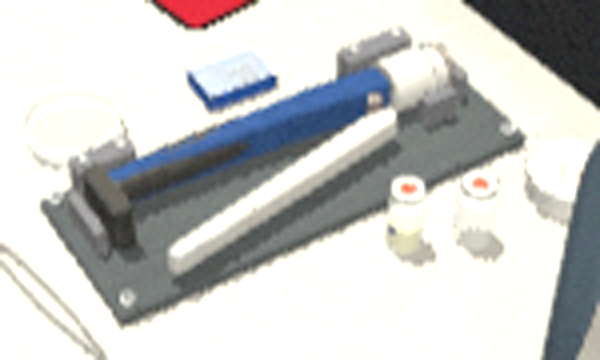

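Both views agree on the cradle. It is yawed so +y (the head) points to about (-0.55,-0.83) in world. In the side crop the vials are left of the lever's middle and the free end is clear; the scene crop shows the tweezers beyond the foot end. Next I refine the lever line and check the bystanders.

Run:
```python
from h import *
for n,box,px in (("scene",(237,177,57,40),dict(pinc=[(195,210),(220,238)])),("side",(240,189,48,52),dict(pinc=[(228,187),(268,176)]))):
    z=np.load(f"{n}0.npz"); im,d=z["im"],z["d"]; f,cx,cy,p=K(n); T=np.array(p["extrinsics"])
    def ray(u,v,h):
        r=T[:3,:3]@np.array([(u-cx)/f,(v-cy)/f,1]); return T[:3,3]+r*(h-T[2,3])/r[2]
    P=pts(n,d); x,y,w,h=box; m=np.zeros(d.shape,np.uint8); m[y:y+h,x:x+w]=1
    hsv=cv2.cvtColor(im,cv2.COLOR_RGB2HSV)
    m=(m>0)&(hsv[...,1]<60)&(im.max(2)>(150 if n=="scene" else 110))&(P[...,2]>32)&(P[...,2]<40)
    k,l,st,_=cv2.connectedComponentsWithStats(m.astype(np.uint8)); m=l==1+st[1:,4].argmax()
    q=P[m][:,:2]; c=q.mean(0); u=np.linalg.svd(q-c)[2][0]; u*=np.sign(u[1]); t=(q-c)@u; s=(q-c)@np.array([-u[1],u[0]])
    print(n,len(q),"c",c.round(1),"ang",np.degrees(np.arctan2(u[1],u[0])).round(1),"t",np.percentile(t,[0,2,98,100]).round(1),"s",np.percentile(s,[2,98]).round(1),"free end",(c+u*t.max()).round(1))
    for a in px["pinc"]: print("pincers",ray(*a,4).round())
# expectation from cradle
for a in (55.55,57.6,56.6):
    c=np.array([486.2,-190.]); e=-np.array([np.cos(np.radians(a)),np.sin(np.radians(a))]); X=np.array([e[1],-e[0]])
    o=c+8*X; print("pivot",(o-8*X+61*e).round(1),"origin",o.round(1))
s=state();R=np.array(s["tcp_rot"]);print(R.T@(np.array([470,-90,120])-s["tcp_pos"]))
```

```text
scene 324 c [ 472.7 -161.1] ang 68.1 t [-88.  -83.   87.1  90.6] s [-7.5  6.5] free end [506.4 -77. ]
pincers [618. -67.   4.]
pincers [521. -20.   4.]
side 253 c [ 470.7 -170.8] ang 68.0 t [-75.  -71.6  92.8  99.8] s [-5.3  5.1] free end [508.1 -78.3]
pincers [530. -16.   4.]
pincers [620. -63.   4.]
pivot [ 451.7 -240.3] origin [ 479.6 -185.5]
pivot [ 453.5 -241.5] origin [ 479.4 -185.7]
pivot [ 452.6 -240.9] origin [ 479.5 -185.6]
[ 431.26395801 -417.27526028  129.95064656]
```

```bash
python3 -m creep '.042 -.043 .006 0 0 -5.3;.084 -.086 .012 0 0 -10.6;.126 -.129 .018 0 0 -15.9;.168 -.172 .024 0 0 -21.2;.21 -.215 .03 0 0 -26.5;.252 -.258 .036 0 0 -31.8;.294 -.301 .042 0 0 -37.1;.336 -.344 .048 0 0 -42.4;.378 -.387 .054 0 0 -47.7;.42 -.43 .06 0 0 -53' 1 20; python3 -m creep '0 0 .04 0 0 0;0 0 .08 0 0 0;0 0 .08 0 0 0;0 0 .08 0 0 0'
python3 - <<'E'
from h import *
s=state();print(s["time"],s["tcp_pos"],np.round(s["tcp_rot"],3).tolist(),s["gripper_width"],s["contact_force"])
for n in("scene","side"):
    im,d=grab_frame(n); np.savez(f"{n}1.npz",im=im,d=d)
    b,a={"scene":(150,100),"side":(170,100)}[n]
    c=cv2.resize(im[a:a+150,b:b+190],None,fx=2,fy=2) if 0 else im[a:a+150,b:b+200]
    P=pts(n,d); D=P-s["tcp_pos"]; k=(np.abs(D[...,:2]).max(-1)<30)&(P[...,2]>45)&(P[...,2]<150)
    print(n,k.sum(),"min z",np.percentile(P[k][:,2],[0,1,5,50]).round(1) if k.any() else 0)
    q=P[k]; q=q[q[:,2]<np.percentile(q[:,2],30)] if k.any() else q
    L=(q-s["tcp_pos"])@np.array(s["tcp_rot"]) if len(q) else q
    if len(q): print(np.percentile(L,[1,50,99],axis=0).round(1).tolist())
    cv2.imwrite(f"pics/{n}1.png",cv2.cvtColor(cv2.resize(c,None,fx=3,fy=3),cv2.COLOR_RGB2BGR))
E
```

```text
time: 1.35
tcp_pos: [456.6, -79.1, 189.8]
tcp_rot: [[0.375, 0.927, 0.0], [0.927, -0.375, -0.0], [-0.0, 0.0, -1.0]]
contact_force: [0.5, -1.7, -0.7]
gripper_width: 0.2
grip_force: 0.0
time: 1.85
tcp_pos: [456.3, -81.3, 110.9]
tcp_rot: [[0.378, 0.926, 0.0], [0.926, -0.378, -0.0], [0.0, 0.0, -1.0]]
contact_force: [0.3, 0.9, 0.4]
gripper_width: 0.0
grip_force: 0.0
1.85 [456.2955485  -81.29375625 110.93456572] [[0.378, 0.926, 0.0], [0.926, -0.378, -0.0], [0.0, 0.0, -1.0]] 0.007994551548678506 [0.31750338 0.8825976  0.40709755]
scene 275 min z [ 93.3  96.5 100.9 133.5]
[[-5.4, -15.2, -5.9], [7.6, -7.8, 3.4], [11.0, 6.4, 16.3]]
side 416 min z [ 94.6  96.7 101.3 133.7]
[[-11.5, -13.9, -7.5], [-7.4, -3.5, 3.0], [7.0, 13.3, 14.9]]
```

The tips measure about 18 mm below the TCP and the finger backs are about 14.5 mm off its axis, both matching the spec. I'll descend, then advance to just short of the lever.

```bash
python3 -m creep '0 0 .035 0 0 0;0 0 .065 0 0 0;0 0 .075 0 0 0;0 0 .075 0 0 0;0 .01 .075 0 0 0;0 .017 .075 0 0 0;0 .02 .075 0 0 0;0 .02 .075 0 0 0'; python3 -m creep '0 .002 0 0 0 0;0 .004 0 0 0 0;0 .004 0 0 0 0'; python3 -m creep '0 .002 0 0 0 0;0 .004 0 0 0 0;0 .004 0 0 0 0'
```

```text
time: 2.95
tcp_pos: [474.7, -88.7, 35.2]
tcp_rot: [[0.377, 0.926, 0.0], [0.926, -0.377, -0.0], [0.0, 0.0, -1.0]]
contact_force: [-1.0, 0.6, -0.2]
gripper_width: 0.2
grip_force: 0.0
time: 3.32
tcp_pos: [478.3, -90.2, 35.0]
tcp_rot: [[0.377, 0.926, 0.0], [0.926, -0.377, -0.0], [0.0, 0.0, -1.0]]
contact_force: [0.5, -0.3, 0.8]
gripper_width: 0.3
grip_force: 0.0
time: 3.7
tcp_pos: [481.9, -91.6, 35.0]
tcp_rot: [[0.377, 0.926, -0.0], [0.926, -0.377, 0.0], [0.0, -0.0, -1.0]]
contact_force: [-0.5, -0.7, -0.5]
gripper_width: -0.0
grip_force: 0.1
```

```bash
python3 -m creep '0 .002 0 0 0 0;0 .003 0 0 0 0;0 .003 0 0 0 0'
python3 - <<'E'
from h import *
F=[]
for n,(b,a) in (("side",(215,130)),("scene",(195,140))):
    im,d=grab_frame(n); F.append(cv2.convertScaleAbs(cv2.resize(im[a:a+130,b:b+130],(400,400),interpolation=cv2.INTER_CUBIC),alpha=1.2))
save("pics/c2.png",np.hstack(F))
f=[np.array(state()["contact_force"])@[.926,-.377,0]]; print(f)
E
```

```text
time: 4.08
tcp_pos: [484.6, -92.7, 34.9]
tcp_rot: [[0.377, 0.926, -0.0], [0.926, -0.377, 0.0], [0.0, -0.0, -1.0]]
contact_force: [-1.5, 2.2, -0.3]
gripper_width: -0.1
grip_force: 0.9
[np.float64(-1.5990970060597463)]
```

View pics/c2.png

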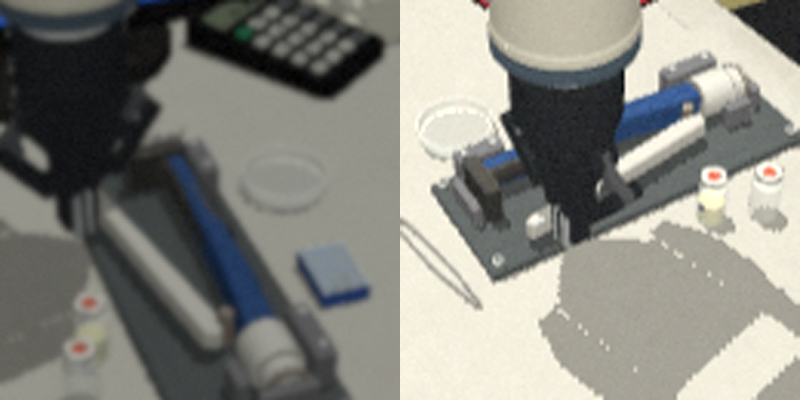

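Left (side view): finger at the lever's free end, in contact. Right (scene view): the white free end shows just past the finger, so the contact is in the outer third and nothing else is touched. Next, the press along the arc.

```bash
python3 -m creep '0 .003 0 0 0 1.2;0 .006 0 0 0 2.4;.0005 .009 0 0 0 3.6;.0005 .012 0 0 0 4.8;.001 .015 0 0 0 6;.001 .015 0 0 0 6;.001 .015 0 0 0 6'; python3 -m creep '0 .001 0 0 0 .4;0 .002 0 0 0 .8;0 .003 0 0 0 1.2;0 .003 0 0 0 1.2'
```

```text
time: 5.05
tcp_pos: [498.8, -97.5, 35.0]
tcp_rot: [[0.472, 0.882, -0.0], [0.882, -0.472, 0.0], [-0.0, -0.0, -1.0]]
contact_force: [-1.1, 2.6, 0.6]
gripper_width: -0.1
grip_force: 1.6
time: 5.55
tcp_pos: [501.6, -98.8, 35.0]
tcp_rot: [[0.491, 0.871, 0.0], [0.871, -0.491, 0.0], [0.0, -0.0, -1.0]]
contact_force: [-1.5, 5.9, 0.2]
gripper_width: 0.0
grip_force: 1.9
```

```bash
python3 -m creep '0 .001 0 0 0 .4;0 .002 0 0 0 .8;0 .002 0 0 0 .8'; python3 -m creep '0 .001 0 0 0 .4;0 .002 0 0 0 .8;0 .002 0 0 0 .8'
```

```text
time: 5.92
tcp_pos: [503.3, -99.7, 35.0]
tcp_rot: [[0.503, 0.864, -0.0], [0.864, -0.503, 0.0], [0.0, -0.0, -1.0]]
contact_force: [-1.8, 5.6, 0.4]
gripper_width: -0.2
grip_force: 2.0
time: 6.3
tcp_pos: [505.0, -100.7, 35.0]
tcp_rot: [[0.515, 0.857, -0.0], [0.857, -0.515, 0.0], [0.0, -0.0, -1.0]]
contact_force: [-1.3, 5.9, 0.9]
gripper_width: -0.1
grip_force: 2.1
```

```bash
python3 -m creep '0 .001 0 0 0 .2;0 .001 0 0 0 .2;0 .001 0 0 0 .2'; python3 -m creep '0 .001 0 0 0 0;0 .001 0 0 0 0;0 .001 0 0 0 0';  python3 -m creep '0 .001 0 0 0 0;0 .001 0 0 0 0;0 .001 0 0 0 0'
```

```text
time: 6.68
tcp_pos: [505.5, -101.1, 34.9]
tcp_rot: [[0.518, 0.856, -0.001], [0.856, -0.518, 0.0], [-0.0, -0.001, -1.0]]
contact_force: [-3.8, 6.1, 1.5]
gripper_width: -0.1
grip_force: 2.9
time: 7.05
tcp_pos: [505.8, -101.4, 34.9]
tcp_rot: [[0.518, 0.856, -0.002], [0.856, -0.518, 0.001], [-0.0, -0.002, -1.0]]
contact_force: [-4.9, 7.3, 2.7]
gripper_width: 0.1
grip_force: 4.3
time: 7.42
tcp_pos: [506.1, -101.6, 34.8]
tcp_rot: [[0.518, 0.856, -0.003], [0.856, -0.518, 0.001], [-0.0, -0.003, -1.0]]
contact_force: [-7.5, 9.4, 5.0]
gripper_width: -0.2
grip_force: 5.8
```

```bash
cat > ang.py <<'E'
from h import *
import sys
F=[]
for n,(b,a),(x,y,w,h) in (("side",(215,130),(235,185,55,58)),("scene",(195,140),(225,165,75,55))):
    im,d=grab_frame(n); F.append(cv2.convertScaleAbs(cv2.resize(im[a:a+130,b:b+130],(400,400),interpolation=cv2.INTER_CUBIC),alpha=1.2))
    P=pts(n,d); hsv=cv2.cvtColor(im,cv2.COLOR_RGB2HSV); m=np.zeros(d.shape,bool); m[y:y+h,x:x+w]=1
    m&=(hsv[...,1]<60)&(im.max(2)>(150 if n=="scene" else 100))&(P[...,2]>32)&(P[...,2]<40)
    k,l,st,_=cv2.connectedComponentsWithStats(m.astype(np.uint8)); q=P[l==1+st[1:,4].argmax()][:,:2]; c=q.mean(0); u=np.linalg.svd(q-c)[2][0]; u*=np.sign(u[1])
    print(n,len(q),c.round(1),"ang",np.degrees(np.arctan2(u[1],u[0])).round(1))
save(f"pics/{sys.argv[1]}.png",np.hstack(F)); s=state(); print(s["time"],s["contact_force"])
E
python3 ang.py c3
```

```text
side 289 [ 475.7 -187.6] ang 58.5
scene 181 [ 468.3 -196.6] ang 58.9
7.525 [-7.32119359  9.56461431  4.94584147]
```

View pics/c3.png

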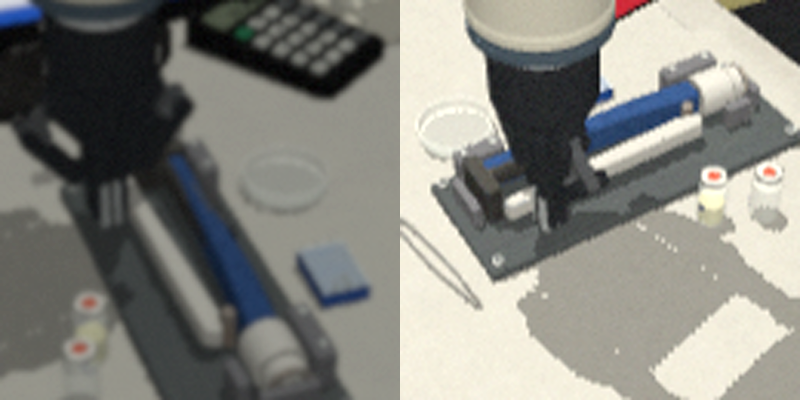

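The lever has turned 68° to 58.7° (0.16 rad) and motion stalls at about 11 N along the press, so it is at its stop with a visible gap to the handle. Now I release it fully.

```bash
python3 -m creep '0 -.004 0 0 0 -1;0 -.008 0 0 0 -2.2;0 -.012 0 0 0 -3.6;-.001 -.016 0 0 0 -5;-.001 -.02 0 0 0 -6.4;-.001 -.024 0 0 0 -7.8;-.002 -.03 0 0 0 -9;-.002 -.038 0 0 0 -9;-.002 -.038 0 0 0 -9;-.002 -.038 0 0 0 -9';  python3 ang.py c4
```

```text
time: 8.78
tcp_pos: [474.3, -84.5, 35.1]
tcp_rot: [[0.377, 0.926, 0.0], [0.926, -0.377, -0.0], [0.0, 0.0, -1.0]]
contact_force: [-0.1, 0.2, -0.6]
gripper_width: 0.2
grip_force: 0.0
side 314 [ 467.9 -181.3] ang 67.7
scene 144 [ 457.1 -203.7] ang 68.9
8.875 [-0.24251541  0.32245725 -0.43893864]
```

View pics/c4.png

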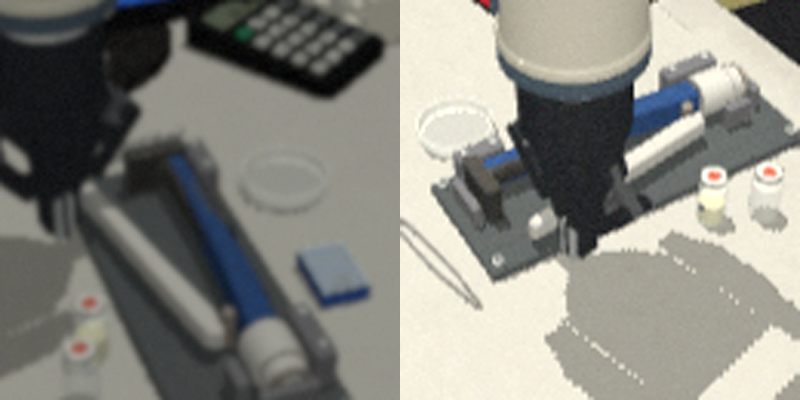

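The lever is fully out again with zero contact force, and nothing else moved. Second press at the same place, correcting the 3.7 mm sideways drift before contact.

```bash
python3 -m creep '-.0037 0 0 0 0 0;-.0037 .006 0 0 0 0;-.0037 .012 0 0 0 0;-.0037 .016 0 0 0 1.4;-.0037 .02 0 0 0 3;-.0037 .024 0 0 0 4.6;-.0037 .028 0 0 0 6.2;-.0037 .032 0 0 0 7.8;-.0037 .034 0 0 0 8.9;-.0037 .034 0 0 0 8.9'; python3 -m creep '0 .001 0 0 0 0;0 .002 0 0 0 0;0 .002 0 0 0 0;0 .002 0 0 0 0'
```

```text
time: 10.12
tcp_pos: [504.2, -100.6, 34.9]
tcp_rot: [[0.517, 0.856, -0.0], [0.856, -0.517, 0.0], [0.0, -0.0, -1.0]]
contact_force: [-1.7, 5.8, 0.1]
gripper_width: 0.1
grip_force: 2.0
time: 10.62
tcp_pos: [505.4, -101.4, 34.9]
tcp_rot: [[0.517, 0.856, -0.001], [0.856, -0.517, 0.001], [-0.0, -0.001, -1.0]]
contact_force: [-3.5, 5.9, 0.6]
gripper_width: -0.2
grip_force: 2.9
```

```bash
python3 -m creep '0 .0005 0 0 0 0;0 .001 0 0 0 0;0 .001 0 0 0 0;0 .001 0 0 0 0;0 .001 0 0 0 0;0 .001 0 0 0 0;0 .001 0 0 0 0;0 .001 0 0 0 0'; python3 ang.py c5
```

```text
time: 11.62
tcp_pos: [505.8, -101.7, 34.8]
tcp_rot: [[0.517, 0.856, -0.002], [0.856, -0.517, 0.001], [-0.0, -0.002, -1.0]]
contact_force: [-6.2, 9.1, 2.9]
gripper_width: -0.1
grip_force: 4.4
side 287 [ 475.9 -187.6] ang 58.7
scene 180 [ 468.5 -197.3] ang 59.5
11.725 [-4.04516144  8.40966032  2.82214119]
```

View pics/c5.png

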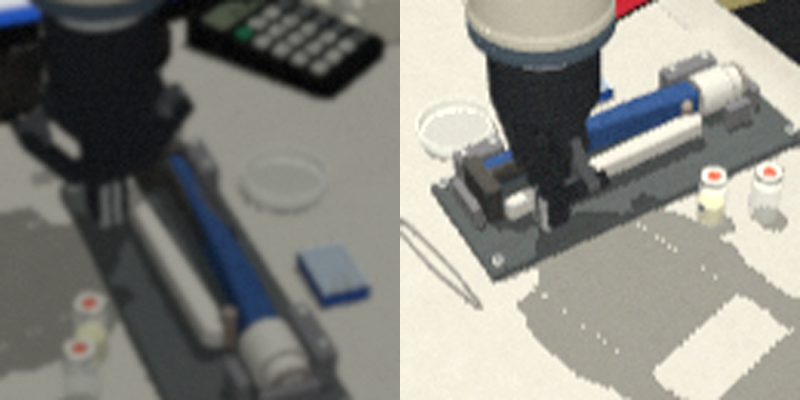

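The lever is back at its stop in the same picture position as the first press, with about 8–9 N along the press direction and everything else in place. Handing in.

```bash
python3 -c "from plant import hand_in; print(hand_in())"
```

```text
the job is handed in; nothing more can be done
None
```

I pressed the lever to its stop, let it spring fully back out, then pressed it to the stop again at the same place; the job is handed in at about 11.7 s with the arm still holding it there at roughly 8–9 N, and nothing else in the images had moved.

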